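# Lock the drilling jig's guide tube and take a depth gauge reading

### The job

Swing the red-knobbed cam lever of the drilling jig all the way over to its stop, so that the guide tube is locked. Then take the gauge rod from its wooden rest, push it into the slanting tube until its collar stops against the mouth, keep it there for a moment, draw it right out again, and present it for reading: held level and still, with its tip over the middle of the round white pad, about 10 cm above the bench. Finish while still holding it there, and leave everything else on the bench alone.

Things in the scene. Friction and masses are not known exactly. Their poses are not given: they have to be found in the camera images.
- cam_lever (a joint): the jig's cam lever, in rad: 0 = free, 1.8 = at its stop, fully locked. It starts between 0 and 0.35. Seen from above it turns anticlockwise about an upright pivot on the jig; it stays where it is left and takes about 2.5 N at the knob. Locking moves a brass pad 5 mm sideways against the guide tube
- cam_knob (a point): centre of the upper, free part of the upright red knob at the lever's end: cylinder 18 mm across, 50 mm high, its top 15 mm above this point (bench height 120 mm); the lever's bar meets it 25 to 35 mm below this point. The knob swings level on a 55 mm radius about cam_pivot
- cam_pivot (a point): fixed point on the lever's upright pivot axis, at bench height 100 mm; moves only with the jig. It lies 30 mm back from the tube's mouth and 45 mm to its side
- jig: grey drilling jig, fixed to the bench, base 160 x 120 x 12 mm. Origin: on the bench straight below the tube's mouth; its x axis points level, the way the mouth looks (away from the robot, give or take 0.25 rad), y to the lever's side, z up. The base runs from x = -150 to +10 mm, y = -48 to +72 mm; its highest parts are the tube mouth rim (125 mm) and the red knob (120 mm)
- guide_tube: brass guide tube of the jig, fixed, 21 mm outside, 80 mm long, smooth bore 13 mm; the mouth flares to a 23 mm opening with a 31 mm rim in the last 12 mm. Origin: centre of the mouth rim, 110 mm above the bench. Its z axis is the tube's axis pointing out of the mouth, 25 degrees above level; the gauge goes in along -z
- gauge: depth gauge rod, about 0.15 kg, lying level in the rest at the start, its axis 50 mm above the bench. Origin on its axis, at the front face of the collar; x axis from tip to handle end. Steel rod 10 mm thick with black rings and a slightly tapered tip from x = -70 to 0; brass collar 32 mm across from x = 0 to 10; black handle 16 mm thick from x = 10 to 100 mm. Centre of mass near x = 27
- gauge_tip (a point): the gauge's tip end, on its axis, 70 mm ahead of the collar's front face
- gauge_collar (a point): centre of the collar's front face, which stops against the tube's mouth rim
- gauge_grip (a point): good place to grip the handle, on its axis, 40 mm behind the collar's front face; free all round in the rest
- rest: pale wooden rest, fixed, base 170 x 50 x 8 mm; two open-topped forks, 12 mm thick and up to 55 mm high, at x = -35 and +86 mm carry the gauge, collar face at x = 0. Origin on the bench; x axis along the gauge, from tip to handle (away from the robot, give or take 0.4 rad)
- reading_pad: round white reading pad with black rim, fixed, 54 mm across, 6 mm high; origin at the centre of its underside, on the bench
- frames_gold: bystander, leave alone: stack of gold wire spectacle rims, about 75 x 125 x 55 mm; origin at the middle of its underside
- frames_dark: bystander, leave alone: stack of gold wire spectacle rims with dark lenses, about 75 x 125 x 55 mm; origin at the middle of its underside
- spectacles: bystander, leave alone: one pair of gold wire spectacles lying flat, about 155 x 125 x 6 mm; origin at the middle of its underside (between the two lenses)
- screw_box: bystander, leave alone: small dark box of gold screws, 85 x 65 x 30 mm; origin at the middle of its underside
- driver: bystander, leave alone: black electric pen screwdriver lying down, 185 mm long, 27 mm thick; origin at the middle of its underside
- jar: bystander, leave alone: clear glass jar with white cap, 60 mm wide, 85 mm high; origin at the middle of its underside
- blank_tray: bystander, leave alone: grey tray with coloured acetate blanks, 120 x 80 x 30 mm; origin at the middle of its underside
Mind the look-alikes: they are no part of the job. What is shaped like the gauge but blue, orange or turquoise is not meant.

How it is judged (in metres and radians):
On the way, in this order (a step that is already met when the one before it is completed fails the run):
1. the cam lever is swung over to its stop (above 1.6 rad), the gauge not yet in the tube (value of joint cam_lever above 1.6 rad and distance between gauge_tip and guide_tube above 0.02 m), for 0.2 s.
2. with the lever locked, the held gauge is fully in the tube: collar face within 3 mm of the mouth rim, centred within 6 mm, in line within 0.08 rad (value of joint cam_lever above 1.6 rad and contact force between the fingers and gauge above 1 N and z of gauge_collar in the frame of guide_tube below 0.003 m and distance between gauge_collar and guide_tube below 0.006 m and angle between the x axis of gauge and the z axis of guide_tube, either way round below 0.08 rad), for 0.2 s.
3. the held gauge is drawn right out: tip more than 10 mm clear of the mouth (contact force between the fingers and gauge above 1 N and z of gauge_tip in the frame of guide_tube above 0.01 m), for 0.1 s.
At the end, for the whole second after the job is handed in: The lever is locked (above 1.6 rad) and the gripper holds the gauge, carried by nothing else, at rest, level within 0.12 rad, its tip within 25 mm sideways of the pad's centre and 70 to 140 mm above the bench (value of joint cam_lever above 1.6 rad and contact force between the fingers and gauge above 1 N and horizontal distance between gauge_tip and reading_pad below 0.025 m and height (world z) of gauge_tip between 0.07 and 0.14 m and angle between gauge's own x axis and vertical between 1.451 and 1.691 rad and linear speed of gauge below 0.02 m/s and angular speed of gauge below 0.2 rad/s and contact force between gauge and jig below 0.1 N and contact force between gauge and rest below 0.1 N and contact force between gauge and reading_pad below 0.1 N); the arm keeps its last pose, push and grip.
It fails at once if a bystander is shoved more than 20 mm (distance of any of frames_gold, frames_dark, spectacles, screw_box, driver, jar, blank_tray from where it was at the start of the episode above 0.02 m).
It also fails if it takes over 69 s, if anything falls off the work surface, if the arm or the gripper's body presses on something with over 40 N, if the wrist force passes 120 N, or if a joint passes its speed limit or range.

### The arm

A 7-joint arm with a two-finger parallel gripper is mounted at the origin on the work surface. World frame = base frame: x ahead of the robot, y to its left, z up, the work surface at z = 0. Lengths are in mm, angles in rad, forces in N, time in s.
With the tool pointing down it reaches from about 400 to 850 mm from the base axis. Payload 6.9 kg.
Tool frame: the origin (TCP) lies midway between the tips of the shut fingers; the grasp point (between the pads) lies 19 mm behind it; x points along the fingers, z is the direction in which the jaws open and shut, and the axes are right-handed (so a half turn about x gives the same grasp; the last joint's range is limited). The gripper opens to 85 mm and grips with 20 to 120 N. Pads are 22 mm wide; open, the fingers measure 114 mm over their backs; the gripper's body (76 mm by 85 mm) begins 54 mm behind the grasp point. The pads swing forward as they close: fully open they stand 13 mm farther back than shut.
Start: joints at [1.228, 0.507, -0.238, 1.5, 0.126, 1.149, -0.155], TCP at [270.585, -563.378, 231.275] pointing down, gripper open.
Joint ranges: [-3.08, 3.08], [-0.24, 2.05], [-1.43, 1.35], [0, 2.5], [-1.52, 4.66], [0.17, 1.96], [-2.89, 2.89]. Speed limits (rad/s): [2.39, 2.39, 3.14, 3.14, 3.14, 3.14, 3.14].

### API

Orientations are given as a unit quaternion [w, x, y, z].
In Python, from plant import * gives the robot as it stands.
- The arm moves only by the tool play_rows, never from a script. Its argument "targets" is one flat list of numbers, 7 for each row, row after row: the opening, from 0 (shut) to 1 (fully open), then the shift along the tool's x, y, z in mm, then the turn, a rotation vector about the tool's x, y, z in degrees. A call has 1 to 8 rows; each row is the pose to reach, as a shift and turn from the pose measured when the call began, along the tool's axes at that moment; what a row does not reach only later rows make up. A row lasts 1/10 s, in which the tool goes at most 50 mm and 8.59 degrees, less where a joint would pass 70% of its speed; a pose out of reach is approached as far as the arm can. A call with a gripper value outside its range is refused whole. The fingers move at their own pace and stop on an object; "squeeze" is the grip in N (left out, the last holds). Time passes only in rows, so rows that repeat a pose let the fingers close. It gives the time, the measured TCP pose, the force and the opening at its end, in the units of the state.
- read_state(): the state, without advancing time (a new reading comes with each control period).
- capture(name): name is "scene" or "top" or "wrist"; returns a dict with "image" (420x560x3 uint8, red, green, blue), "depth" (420x560 float32, mm along the optical axis (not along the pixel's ray), 0 where there is no reading), "camera_matrix" (3x3 intrinsics, pixels), "k1" (the pictures are not rectified: a ray, as slopes to the right and down, at radius r is drawn at 1 + k1 r^2 times it, then the intrinsics apply), "rvec" (rotation vector, rad) and "tvec" (3), from world to camera coordinates, as OpenCV has them; the wrist camera has in their place "tool_from_camera" (4x4, takes a point from camera to tool coordinates, whose origin is the TCP and whose axes are the tool frame's). Camera axes: x right, y down, z forward; pixel columns grow to the right and rows downward; lengths in mm; the calibration is good to about 2 mm. A picture is of the moment at which its call begins: read the wrist's pose just before it.
- sign_off(): hands the job in, once; it reports no verdict.
The state is a dict: "clock": time; "qpos": joint angles; "qd": joint speeds; "joint_efforts": joint torques, N m; "tcp_pos": TCP position; "eef_rot": TCP orientation; "contact_force": force on the tool from outside, world axes, zero at the start; "wrist_torque": the same for the moment, N m; "finger_gap": finger opening in mm.
Only numpy, scipy, OpenCV 4.12 (cv2) and the standard library are available. Lean on these libraries where they do the work, as an engineer would, in place of code of your own. Each camera call takes 0.05 s, during which the arm holds its last target. There are 200 camera calls.

## Working session

There is one attempt and no reset: what is moved stays moved. The work goes in short steps, Python scripts to look and compute and a tool call to move; the robot and the scene stay as the last step left them, time stands still between calls to the robot, and variables do not carry over. Pictures are saved under pics/ and viewed, about 8 in all and at most 12, crops included, and the job is handed in when it is done.

Besides the shell and the picture viewer there is one more tool, called after "Emit:" as name(argument=value, ...) on one line, values as JSON. play_rows: Moves the arm, as the interface text tells. Its arguments: {"type":"object","properties":{"targets":{"type":"array"},"squeeze":{"type":"number"}},"required":["targets"]}

```bash
ls; mkdir -p pics
python3 - <<'E'
from plant import *
import cv2,numpy as np,pickle
s=read_state();print({k:np.round(v,3) for k,v in s.items()})
for n in ("scene","top"):
    c=capture(n);pickle.dump(c,open(n+".pkl","wb"))
    cv2.imwrite(f"pics/{n}.png",c["image"][:,:,::-1])
    print(n,c["camera_matrix"].tolist(),c["k1"],c["rvec"],c["tvec"])
E
```

```text
pics
{'clock': np.float64(0.0), 'qpos': array([ 1.228,  0.508, -0.238,  1.501,  0.126,  1.149, -0.155]), 'qd': array([ 0.   ,  0.   ,  0.   ,  0.001,  0.   ,  0.001, -0.001]), 'joint_efforts': array([ 1.0000e-03, -6.2060e+01, -2.1870e+00, -2.4965e+01,  1.3000e-02,
        1.2000e-02,  0.0000e+00]), 'tcp_pos': array([ 270.326, -562.941,  230.408]), 'eef_rot': array([ 0.598,  0.377,  0.599, -0.376]), 'contact_force': array([ 0.498,  0.908, -0.139]), 'wrist_torque': array([ 0.027, -0.027, -0.005]), 'finger_gap': np.float64(85.362)}
scene [[379.85619181348466, 0.0, 278.9147815298017], [0.0, 379.85619181348466, 204.93571411679568], [0.0, 0.0, 1.0]] -0.0653458286492222 [ 2.30087857  0.86155292 -0.31753938] [-377.44157322 -187.2082113  1353.13498887]
top [[485.0403824793555, 0.0, 280.9384877717325], [0.0, 485.0403824793555, 211.55751197402532], [0.0, 0.0, 1.0]] -0.02962396425105041 [ 2.17756427 -2.18206957  0.06406957] [  -4.39738402  491.59171034 1295.04603974]
```

```bash
python3 - <<'E'
import cv2,numpy as np
a=cv2.imread("pics/scene.png");b=cv2.imread("pics/top.png")
E
ls pics
```

```text
scene.png
top.png
```

View pics/top.png

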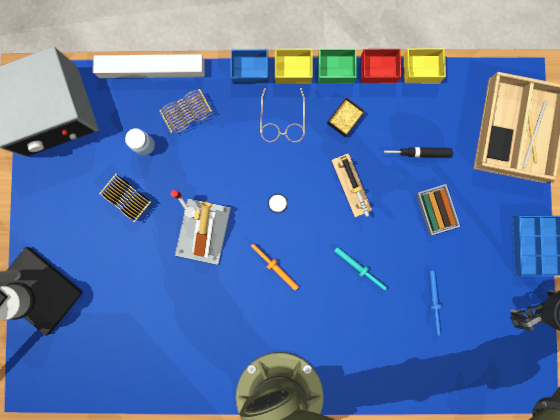

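View pics/scene.png

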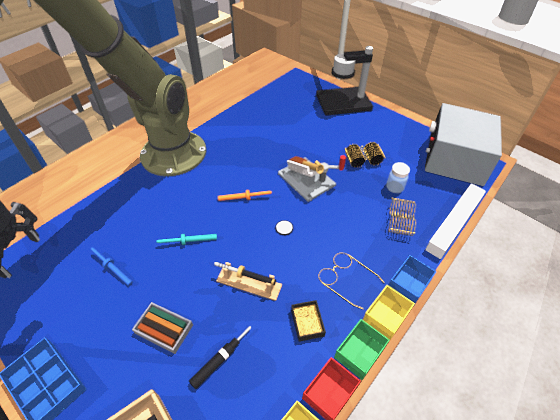

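Top view: the gauge with black handle lies in the pale rest at (352,185); the jig is at (205,232), its red knob at (174,194), and the pad at (278,203). Look-alikes are orange at (275,266), turquoise at (360,268) and blue at (436,302). I choose the one in the wooden rest and check it in a close crop.

```bash
cat > h.py <<'E'
import cv2,numpy as np,pickle
from scipy.spatial.transform import Rotation as R
def load(n): return pickle.load(open(n+".pkl","rb"))
def extr(c,T=None):
    """camera->world R,t. T=(pos,quat wxyz) for wrist"""
    if "rvec" in c and c.get("rvec") is not None:
        A=R.from_rotvec(np.ravel(c["rvec"])).as_matrix();return A.T,-A.T@np.ravel(c["tvec"])
    p,q=T;W=R.from_quat(np.roll(q,-1)).as_matrix();M=np.array(c["tool_from_camera"])
    return W@M[:3,:3],W@M[:3,3]+p
def rays(c,uv):
    K=c["camera_matrix"];d=(np.atleast_2d(uv).astype(float)-[K[0,2],K[1,2]])/[K[0,0],K[1,1]]
    u=d.copy()
    for _ in range(20): u=d/(1+c["k1"]*(u**2).sum(1,keepdims=True))
    return np.c_[u,np.ones(len(u))]
def plane(c,uv,z,T=None):
    A,t=extr(c,T);r=rays(c,uv)@A.T
    return t+r*((z-t[2])/r[:,2])[:,None]
def proj(c,P,T=None):
    A,t=extr(c,T);q=(np.atleast_2d(P)-t)@A;u=q[:,:2]/q[:,2:];u=u*(1+c["k1"]*(u**2).sum(1,keepdims=True))
    K=c["camera_matrix"];return u*[K[0,0],K[1,1]]+[K[0,2],K[1,2]]
def tri(c1,a,c2,b,T1=None,T2=None):
    A,t=extr(c1,T1);B,s=extr(c2,T2);d=(rays(c1,a)@A.T)[0];e=(rays(c2,b)@B.T)[0]
    k=np.linalg.lstsq(np.c_[d,-e],s-t,rcond=None)[0];p=t+k[0]*d;q=s+k[1]*e
    return (p+q)/2,np.linalg.norm(p-q)
def cents(c,lo,hi,roi):
    h=cv2.cvtColor(c["image"],cv2.COLOR_RGB2HSV);x0,y0,x1,y1=roi
    m=cv2.inRange(h[y0:y1,x0:x1],lo,hi);n,l,s,ce=cv2.connectedComponentsWithStats(m)
    return [(s[i,4],np.round(ce[i]+[x0,y0],2),s[i,:4]+[x0,y0,0,0]) for i in range(1,n) if s[i,4]>8]
E
python3 - <<'E'
from h import *
t=load("top");s=load("scene")
k1=cents(t,(0,150,80),(8,255,255),(160,180,190,215));k2=cents(s,(0,150,80),(8,255,255),(330,145,355,180))
print("knob",k1,k2)
p1=cents(t,(0,0,180),(180,60,255),(260,190,295,220));p2=cents(s,(0,0,170),(180,60,255),(270,215,300,240))
print("pad",p1,p2);print(plane(t,p1[0][1],6),plane(s,p2[0][1],6),tri(t,p1[0][1],s,p2[0][1]))
print("knob",plane(t,k1[0][1],115),tri(t,k1[0][1],s,k2[0][1]))
a=t["image"][140:270,165:235];b=t["image"][145:225,322:382];d=s["image"][255:305,205:290];e=s["image"][145:205,270:355]
f=lambda x,w,h:cv2.resize(x,(w,h),interpolation=cv2.INTER_CUBIC)
im=np.vstack([np.hstack([f(a[40:],350,300),f(b,450,300)]),np.hstack([f(d,400,300),f(e,400,300)])])
cv2.imwrite("pics/crop1.png",im[:,:,::-1])
E
```

```text
knob [(np.int32(45), array([175.71, 194.  ]), array([172, 191,   9,   7]))] [(np.int32(56), array([341.77, 162.23]), array([339, 156,   6,  14]))]
pad [(np.int32(233), array([277.31, 202.78]), array([269, 195,  18,  17]))] [(np.int32(172), array([283.87, 226.92]), array([276, 221,  17,  13]))]
[[516.45307639   4.5963006    6.        ]] [[517.57970953   2.54218029   6.        ]] (array([516.46072914,   4.41114625,   3.25358678]), np.float64(0.6689643658800455))
knob [[529.69843875 258.5957549  115.        ]] (array([531.83283451, 263.39409341,  93.47093392]), np.float64(0.4882116231095532))
```

View pics/crop1.png

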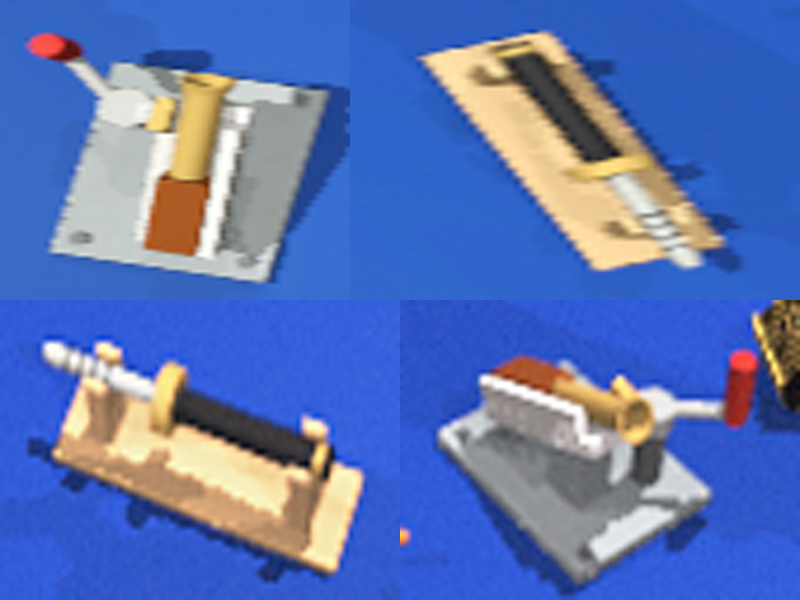

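The crop confirms it. Top right is the gauge: steel ringed rod, brass collar and black handle in the wooden rest, tip ≈ top pixel (367,215), collar ≈ (357,190), handle end ≈ (343,161). Top left and bottom right show the jig, with the mouth ≈ (206,206) and the pivot ≈ (190,212).

Run:
```python
from plant import *
from h import *
t=load("top");s=load("scene");np.set_printoptions(precision=1,suppress=True)
g=plane(t,[(367.3,214.9),(356.7,189.8),(343.3,161)],50);print("gauge top",g)
print("gauge scene",plane(s,[(205+48/4.706,255+352/6),(205+170/4.706,255+400/6),(205+325/4.706,255+468/6)],50))
d=g[2]-g[0];print(np.degrees(np.arctan2(d[1],d[0])),np.linalg.norm(d))
print("mouth top",plane(t,(206,180+86/3.333),118),"scene",plane(s,(270+634/4.706,145+418/5),110),tri(t,(206,180+90/3.333),s,(270+634/4.706,145+418/5)))
print("pivot",plane(t,(190,180+107/3.33),85))
c=np.array([(113,63),(327,90),(270,281),(52,250)]);b=plane(t,c/[5,3.3333]+[165,180],12);print("base corners",b)
# far-left, far-right, near-right, near-left: x axis = near->far
v=(b[0]-b[3])+(b[1]-b[2]);w=b[0]-b[1]+b[3]-b[2];print(np.degrees(np.arctan2(v[1],v[0])),np.degrees(np.arctan2(w[1],w[0]))-90,np.linalg.norm(v)/2,np.linalg.norm(w)/2)
w=capture("wrist");print(w["tool_from_camera"],w["camera_matrix"])
```

```text
gauge top [[ 479.9 -233.3   50. ]
 [ 546.4 -206.2   50. ]
 [ 623.5 -171.6   50. ]]
gauge scene [[ 585.1 -330.    50. ]
 [ 645.9 -303.4   50. ]
 [ 722.7 -272.9   50. ]]
23.22165178253935 156.2405428196447
mouth top [[499.4 181.2 118. ]] scene [[812.7 146.3 110. ]] (array([ 646. ,  273.2, -117. ]), np.float64(279.20543463221185))
pivot [[485.9 227.9  85. ]]
base corners [[527.2 249.5  12. ]
 [504.7 132.2  12. ]
 [349.5 162.3  12. ]
 [374.6 281.   12. ]]
-11.294021382866715 -11.407691177950127 156.9841128573871 120.36846873453844
[[   0.    -0.3    0.9 -143.7]
 [   0.    -0.9   -0.3   82. ]
 [   1.     0.     0.    -0. ]
 [   0.     0.     0.     1. ]] [[310.1   0.  284.6]
 [  0.  310.1 210. ]
 [  0.    0.    1. ]]
```

```bash
cat >> h.py <<'E'
def shift(P,yaw=None,Rt=None):
    """shift & turn (tool axes) from present pose to world P; yaw: jaw axis heading (deg, tool down) or Rt full matrix"""
    from plant import read_state
    s=read_state();W=R.from_quat(np.roll(s["eef_rot"],-1)).as_matrix()
    if yaw is not None:
        z=np.array([np.cos(np.radians(yaw)),np.sin(np.radians(yaw)),0]);x=np.array([0,0,-1.]);Rt=np.c_[x,np.cross(z,x),z]
    rv=np.degrees(R.from_matrix(W.T@Rt).as_rotvec()) if Rt is not None else np.zeros(3)
    z=W[:,2];print("tcp",np.round(s["tcp_pos"],1),"yaw",np.round(np.degrees(np.arctan2(z[1],z[0])),1),"clk",round(float(s["clock"]),2),"F",np.round(s["contact_force"],1),"gap",round(float(s["finger_gap"]),1))
    print("shift",np.round(W.T@(np.array(P)-s["tcp_pos"]),1),"turn",np.round(rv,1))
def wrist(name):
    from plant import read_state,capture
    s=read_state();c=capture("wrist");c["T"]=(s["tcp_pos"],s["eef_rot"]);pickle.dump(c,open(name+".pkl","wb"))
    cv2.imwrite(f"pics/{name}.png",c["image"][:,:,::-1]);return c
E
python3 - <<'E'
from h import *
t=load("top");s=load("scene");np.set_printoptions(precision=1,suppress=True)
q=[(215.2,263.7),(241.1,271.7),(274,283)];p=[(367.3,214.9),(356.7,189.8),(343.3,161)]
print(plane(s,q,50));[print(*tri(t,a,s,b)) for a,b in zip(p,q)]
print("mouth",tri(t,(206,206.5),s,(319.7,168.6)))
shift((470,-200,230));shift((530,259,230),-64.4)
E
```

```text
[[ 482.2 -234.2   50. ]
 [ 550.4 -206.5   50. ]
 [ 636.1 -175.2   50. ]]
[ 480.3 -233.5   47. ] 0.745314394006801
[ 547.7 -205.9   46. ] 2.3747359661812437
[ 628.3 -171.2   34.8] 6.21468863217887
mouth (array([500.5, 185.3, 102. ]), np.float64(4.15569637682586))
tcp [ 270.4 -563.1  230.6] yaw -64.3 clk 0.15 F [-0.3  0.2 -0.2] gap 85.2
shift [   0.9  337.1 -240.8] turn [0. 0. 0.]
tcp [ 270.4 -563.1  230.6] yaw -64.3 clk 0.15 F [-0.3  0.2 -0.2] gap 85.2
shift [   1.5  589.9 -628.6] turn [ 0.1 -0.1  0. ]
```

Emit:
play_rows(targets=[1, 0, 337, -241, 0, 0, 0, 1, 0, 337, -241, 0, 0, 0, 1, 0, 337, -241, 0, 0, 0, 1, 0, 337, -241, 0, 0, 0, 1, 0, 337, -241, 0, 0, 0, 1, 0, 337, -241, 0, 0, 0, 1, 0, 337, -241, 0, 0, 0, 1, 0, 337, -241, 0, 0, 0])

```text
clock: 0.95
tcp_pos: [463.4, -210.8, 231.0]
eef_rot: [0.598, 0.377, 0.599, -0.376]
contact_force: [0.6, 0.3, 0.7]
finger_gap: 85.2
```

```bash
python3 -c "
from h import *
shift((530,259,230),-64.4)"
```

```text
tcp [ 463.4 -210.8  231. ] yaw -64.4 clk 0.95 F [0.6 0.3 0.7] gap 85.2
shift [   1.4  263.4 -394.6] turn [ 0.  -0.1  0. ]
```

Emit:
play_rows(targets=[0.45, 0, 263, -395, 0, 0, 0, 0.45, 0, 263, -395, 0, 0, 0, 0.45, 0, 263, -395, 0, 0, 0, 0.45, 0, 263, -395, 0, 0, 0, 0.45, 0, 263, -395, 0, 0, 0, 0.45, 0, 263, -395, 0, 0, 0, 0.45, 0, 263, -395, 0, 0, 0, 0.45, 0, 263, -395, 0, 0, 0])

```text
clock: 1.75
tcp_pos: [518.7, 185.3, 231.3]
eef_rot: [0.598, 0.377, 0.599, -0.377]
contact_force: [1.3, -0.2, 0.2]
finger_gap: 38.3
```

Emit:
play_rows(targets=[0.45, 0, 43, -64, 0, 0, 0, 0.45, 0, 43, -64, 0, 0, 0, 0.45, 0, 43, -64, 0, 0, 0, 0.45, 0, 43, -64, 0, 0, 0])

```text
clock: 2.15
tcp_pos: [529.4, 261.7, 230.7]
eef_rot: [0.598, 0.376, 0.599, -0.377]
contact_force: [-0.1, -0.2, -0.1]
finger_gap: 38.7
```

```bash
python3 -c "
from h import *
c=wrist('w1');shift((530,259,230),-64.4);print(cents(c,(0,150,80),(8,255,255),(0,0,560,420)))"
```

```text
tcp [529.8 260.4 230.9] yaw -64.4 clk 2.2 F [ 0.2 -0.3 -0.9] gap 38.7
shift [ 0.9 -0.4  1.4] turn [-0.   0.   0.1]
[(np.int32(403), array([286.33, 196.24]), array([278, 182,  18,  28]))]
```

View pics/w1.png

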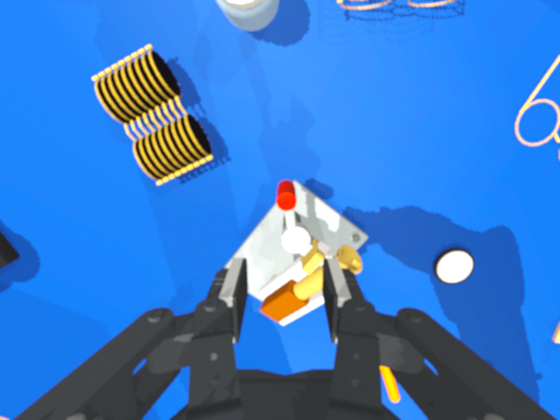

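The wrist view shows the knob top at (286,201), pivot post (296,240), mouth (350,260) and pad (454,267); frames_dark stands at (155,115), clear of the swing.

Run:
```python
from h import *
np.set_printoptions(precision=1,suppress=True)
c=load("w1");T=c["T"]
h=cv2.cvtColor(c["image"],cv2.COLOR_RGB2HSV)
m=((h[...,0]<8)|(h[...,0]>172))&(h[...,1]>150)&(h[...,2]>60);ys,xs=np.nonzero(m[170:220,260:310])
print("red rows",ys.min()+170,ys.max()+170,xs.min()+260,xs.max()+260, "V by row",[int(np.median(h[r,280:292,2])) for r in range(178,214,2)])
d=lambda u,v:float(np.median(c["depth"][v-2:v+3,u-2:u+3]))
A,t=extr(c,T)
for n,u,z in (("knob",(286,201),120),("pivot",(296,240),85),("mouth",(350,260),110),("pad",(454,267),6)):
    r=(rays(c,u)@A.T)[0];print(n,plane(c,u,z,T),"depth->",t+r*d(*u))
for P in [(483.2,231,85),(503.8,181,110),(530,259,120),(516.5,4.5,6)]: print(P,proj(c,P,T))
shift((530,259,95),-64.4)
```

```text
red rows 181 209 277 295 V by row [246, 204, 201, 205, 205, 205, 206, 243, 255, 255, 255, 255, 255, 255, 255, 255, 255, 255]
knob [[534.2 262.8 120. ]] depth-> [534.5 262.9 120.8]
pivot [[491.8 230.9  85. ]] depth-> [489.4 229.5  78.8]
mouth [[505.1 181.1 110. ]] depth-> [502.3 177.7 102.4]
pad [[517.8   3.7   6. ]] depth-> [518.1   4.6   7.1]
(483.2, 231, 85) [[292.2 246.9]]
(503.8, 181, 110) [[349.4 261.2]]
(530, 259, 120) [[287.9 207.1]]
(516.5, 4.5, 6) [[452.9 267.5]]
tcp [529.8 260.4 230.9] yaw -64.4 clk 2.2 F [ 0.2 -0.3 -0.9] gap 38.7
shift [135.9  -0.2   1.4] turn [-0.   0.   0.1]
```

Emit:
play_rows(targets=[0.45, 40, 3.5, 0, -7, 0, 0, 0.45, 80, 3.5, 0, -7, 0, 0, 0.45, 110, 3.5, 0, -7, 0, 0, 0.45, 130, 3.5, 0, -7, 0, 0, 0.45, 143, 3.5, 0, -7, 0, 0, 0.28, 143, 3.5, 0, -7, 0, 0, 0.28, 143, 3.5, 0, -7, 0, 0, 0.28, 143, 3.5, 0, -7, 0, 0])

```text
clock: 3.0
tcp_pos: [533.6, 261.9, 89.2]
eef_rot: [0.62, 0.34, 0.62, -0.34]
contact_force: [-0.0, -0.4, 0.1]
finger_gap: 24.0
```

Run:
```python
from h import *
np.set_printoptions(precision=1,suppress=True)
c=wrist("w2");print(cents(c,(0,150,80),(8,255,255),(150,100,420,400)))
from plant import read_state
s=read_state();W=R.from_quat(np.roll(s["eef_rot"],-1)).as_matrix();shift((533,262,88))
C=np.array([486,231.])
for a in range(33,140,10):
    P=np.r_[C+55*np.array([np.cos(np.radians(a)),np.sin(np.radians(a))]),88]
    print(a,W.T@(P-s["tcp_pos"]),"turn",-(a-33))
```

```text
[(np.int32(2429), array([284.2, 285.2]), array([265, 244,  39,  79]))]
tcp [533.5 262.   89.2] yaw -57.4 clk 3.05 F [-0.1  0.  -0.1] gap 23.8
shift [ 1.2 -0.4 -0.2] turn [0. 0. 0.]
33 [ 1.2 -1.7  0.2] turn 0
43 [ 1.2 -2.6 -9.4] turn -10
53 [  1.2  -5.2 -18.6] turn -20
63 [  1.2  -9.3 -27.3] turn -30
73 [  1.2 -14.8 -35.1] turn -40
83 [  1.2 -21.7 -41.8] turn -50
93 [  1.2 -29.6 -47.2] turn -60
103 [  1.2 -38.3 -51.2] turn -70
113 [  1.2 -47.6 -53.6] turn -80
123 [  1.1 -57.1 -54.4] turn -90
133 [  1.1 -66.7 -53.5] turn -100
```

View pics/w2.png

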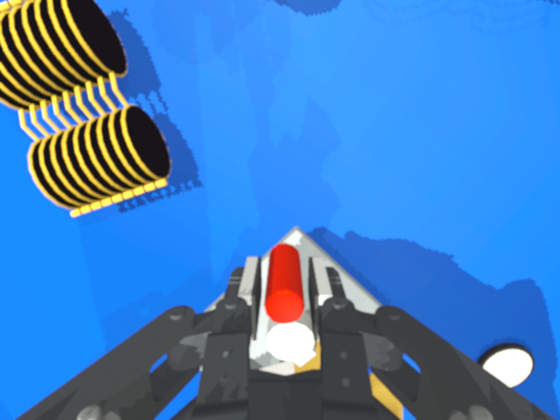

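Emit:
play_rows(targets=[0.28, 1, -2, -7.5, -8, 0, 0, 0.28, 1, -4, -15, -16, 0, 0, 0.28, 1, -6.5, -22, -24, 0, 0, 0.28, 1, -10, -29, -32, 0, 0, 0.28, 1, -14.5, -35, -40, 0, 0, 0.28, 1, -20, -40.5, -48, 0, 0, 0.28, 1, -26, -45.5, -56, 0, 0, 0.28, 1, -29, -47.5, -60, 0, 0])

```text
clock: 3.85
tcp_pos: [484.2, 286.7, 89.3]
eef_rot: [0.708, -0.017, 0.706, 0.018]
contact_force: [2.4, -0.7, -0.4]
finger_gap: 23.8
```

Run:
```python
from h import *
np.set_printoptions(precision=1,suppress=True)
c=wrist("w3");k=cents(c,(0,150,80),(8,255,255),(150,100,420,400));print(k)
x,y,w,h=k[0][2];print("knob top",plane(c,(x+w/2,y+h-17),120,c["T"]))
from plant import read_state
s=read_state();W=R.from_quat(np.roll(s["eef_rot"],-1)).as_matrix();shift((533,262,88));print(s["qpos"])
C=np.array([486,231.])
for a in range(93,142,8):
    P=np.r_[C+55*np.array([np.cos(np.radians(a)),np.sin(np.radians(a))]),88]
    print(a,W.T@(P-s["tcp_pos"]),"turn",-(a-93))
```

```text
[(np.int32(2555), array([291.1, 285.4]), array([272, 244,  41,  79]))]
knob top [[487.8 287.3 120. ]]
tcp [483.9 286.6  89.3] yaw 3.0 clk 3.9 F [ 0.4 -0.2  1.4] gap 23.7
shift [  1.4 -27.1  47.8] turn [0. 0. 0.]
[-0.1  0.6 -0.7  1.8  0.6  0.9 -1.1]
93 [ 1.3 -0.7 -0.8] turn 0
101 [ 1.3 -1.2 -8.5] turn -8
109 [  1.2  -2.8 -16. ] turn -16
117 [  1.2  -5.4 -23.2] turn -24
125 [  1.2  -9.  -29.9] turn -32
133 [  1.2 -13.5 -36.2] turn -40
141 [  1.1 -18.9 -41.7] turn -48
```

Emit:
play_rows(targets=[0.28, 1, -1, -8, -8, 0, 0, 0.28, 1, -3, -16, -16, 0, 0, 0.28, 1, -5, -22, -22, 0, 0, 0.28, 1, -6.5, -25, -26, 0, 0, 0.28, 1, -6.5, -25, -26, 0, 0])

```text
clock: 4.4
tcp_pos: [459.8, 279.3, 89.0]
eef_rot: [0.686, -0.176, 0.683, 0.177]
contact_force: [0.5, 0.5, 0.3]
finger_gap: 23.9
```

Run:
```python
from h import *
np.set_printoptions(precision=1,suppress=True)
c=wrist("w4");k=cents(c,(0,150,80),(8,255,255),(150,100,420,400));print(k)
x,y,w,h=k[0][2];print("knob top",plane(c,(x+w/2,y+h-17),120,c["T"]))
from plant import read_state
s=read_state();W=R.from_quat(np.roll(s["eef_rot"],-1)).as_matrix();shift((533,262,88));print(s["qpos"])
C=np.array([486,231.])
for a in range(117,146,4):
    P=np.r_[C+55*np.array([np.cos(np.radians(a)),np.sin(np.radians(a))]),88]
    print(a,W.T@(P-s["tcp_pos"]),"turn",-(a-119))
```

```text
[(np.int32(2541), array([290.7, 285.3]), array([272, 243,  41,  80]))]
knob top [[462.6 281.5 120. ]]
tcp [459.8 279.2  88.9] yaw 28.8 clk 4.45 F [-0.3  0.6  0.6] gap 23.7
shift [  1.2 -50.3  55.8] turn [0. 0. 0.]
[-0.1  0.7 -0.9  1.9  0.6  0.9 -0.7]
117 [0.9 0.2 1.4] turn 2
121 [ 0.9  0.1 -2.4] turn -2
125 [ 0.9 -0.1 -6.2] turn -6
129 [  0.9  -0.7 -10. ] turn -10
133 [  0.8  -1.5 -13.8] turn -14
137 [  0.8  -2.6 -17.5] turn -18
141 [  0.8  -3.9 -21.1] turn -22
145 [  0.8  -5.5 -24.6] turn -26
```

Emit:
play_rows(targets=[0.28, 1, 0, -4, -4, 0, 0, 0.28, 1, -0.5, -8, -8, 0, 0, 0.28, 1, -1, -10, -10, 0, 0, 0.28, 1, -1, -10, -10, 0, 0])

```text
clock: 4.85
tcp_pos: [453.0, 274.4, 88.5]
eef_rot: [0.67, -0.234, 0.664, 0.235]
contact_force: [4.3, 1.7, 0.6]
finger_gap: 24.0
```

Run:
```python
from h import *
np.set_printoptions(precision=1,suppress=True)
c=wrist("w5");k=cents(c,(0,150,80),(8,255,255),(150,100,420,400));print(k)
x,y,w,h=k[0][2];p=plane(c,(x+w/2,y+h-17),120,c["T"])[0];print("knob top",p,np.degrees(np.arctan2(p[1]-231,p[0]-486)))
shift((459.8,279.2,88.9))
```

```text
[(np.int32(2593), array([290.9, 285.6]), array([272, 243,  41,  80]))]
knob top [455.1 277.3 120. ] 123.72144941069324
tcp [453.  274.4  88.5] yaw 38.7 clk 4.9 F [4.4 2.7 0.6] gap 23.9
shift [-0.3 -0.5  8.4] turn [0. 0. 0.]
```

Emit:
play_rows(targets=[0.28, 0, -0.5, -3, -3, 0, 0, 0.28, 0, -0.5, -5, -5, 0, 0, 0.28, 0, -0.5, -5, -5, 0, 0])

```text
clock: 5.2
tcp_pos: [453.4, 273.5, 89.0]
eef_rot: [0.662, -0.26, 0.651, 0.264]
contact_force: [15.0, 10.0, -11.0]
finger_gap: 23.8
```

Run:
```python
from h import *
np.set_printoptions(precision=1,suppress=True)
c=wrist("w6");k=cents(c,(0,150,80),(8,255,255),(150,100,420,400));print(k)
x,y,w,h=k[0][2];p=plane(c,(x+w/2,y+h-17),120,c["T"])[0];print("knob top",p,np.degrees(np.arctan2(p[1]-231,p[0]-486)))
shift((453,274.4,88.9))
```

```text
[(np.int32(2558), array([291.7, 283.7]), array([273, 242,  41,  80]))]
knob top [455.4 276.7 120. ] 123.8072471788682
tcp [453.4 273.5  89. ] yaw 43.5 clk 5.25 F [ 14.7   8.8 -11.9] gap 23.9
shift [0.1 0.9 0.3] turn [0. 0. 0.]
```

Force rose to ~20 N with no knob movement after about 91° of travel, so the lever is at its stop. Backing off and lifting.

Emit:
play_rows(targets=[0.4, 0, 0, 4, 0, 0, 0, 0.45, 0, 0, 4, 0, 0, 0, 0.45, -40, 0, 4, 0, 0, 0, 0.45, -90, 0, 4, 0, 0, 0, 0.6, -135, 0, 4, 0, 0, 0, 0.6, -135, 0, 4, 0, 0, 0])

```text
clock: 5.85
tcp_pos: [455.2, 277.2, 229.4]
eef_rot: [0.665, -0.259, 0.649, 0.264]
contact_force: [-0.1, 0.9, -0.7]
finger_gap: 51.6
```

Run:
```python
from h import *
from plant import capture
np.set_printoptions(precision=1,suppress=True)
c=wrist("w7");k=cents(c,(0,150,80),(8,255,255),(0,0,560,400));print(k)
t=capture("top");k=cents(t,(0,150,80),(8,255,255),(160,180,215,240));print(k,[plane(t,q[1],115) for q in k])
shift((586,-189.5,215),-67)
```

```text
[(np.int32(423), array([280.6, 200.8]), array([272, 186,  19,  29]))]
[] []
tcp [454.4 274.5 224.6] yaw 43.4 clk 5.95 F [ 0.8 -0.4 -0.8] gap 51.3
shift [   7.1 -427.6 -223.3] turn [110.4   0.8  -0.8]
```

Emit:
play_rows(targets=[0.8, 0, -428, -223, 110, 0, 0, 0.8, 0, -428, -223, 110, 0, 0, 0.8, 0, -428, -223, 110, 0, 0, 0.8, 0, -428, -223, 110, 0, 0, 0.8, 0, -428, -223, 110, 0, 0, 0.8, 0, -428, -223, 110, 0, 0, 0.8, 0, -428, -223, 110, 0, 0, 0.8, 0, -428, -223, 110, 0, 0])

```text
clock: 6.75
tcp_pos: [562.6, -112.3, 220.5]
eef_rot: [0.692, 0.161, 0.687, -0.153]
contact_force: [1.0, 0.6, -0.1]
finger_gap: 68.5
```

Run:
```python
from h import *
shift((586,-189.5,215),-67)
```

```text
tcp [ 562.6 -112.3  220.5] yaw -25.7 clk 6.75 F [ 1.   0.6 -0.1] gap 68.5
shift [  5.  -59.5  54.6] turn [41.3 -0.  -0.8]
```

Emit:
play_rows(targets=[0.8, 5, -59.5, 54.5, 41, 0, -1, 0.8, 5, -59.5, 54.5, 41, 0, -1, 0.8, 5, -59.5, 54.5, 41, 0, -1, 0.8, 5, -59.5, 54.5, 41, 0, -1, 0.8, 5, -59.5, 54.5, 41, 0, -1, 0.8, 5, -59.5, 54.5, 41, 0, -1])

```text
clock: 7.35
tcp_pos: [584.7, -189.1, 213.0]
eef_rot: [0.589, 0.387, 0.592, -0.391]
contact_force: [0.0, 0.3, 0.7]
finger_gap: 68.4
```

Run:
```python
from h import *
c=wrist("w8");shift((586,-189.5,31),-67)
for P in [(480.3,-233.5,50),(547,-206,50),(586,-189.5,50)]: print(P,proj(c,P,c["T"]))
```

```text
tcp [ 584.9 -189.1  213.4] yaw -66.5 clk 7.4 F [-0.2 -1.3 -0.6] gap 68.2
shift [182.3   2.1   1. ] turn [ 0.5 -0.1  0.4]
(480.3, -233.5, 50) [[284.55257435 285.92476313]]
(547, -206, 50) [[285.49646348 227.2458614 ]]
(586, -189.5, 50) [[285.73422761 188.70746993]]
```

View pics/w8.png

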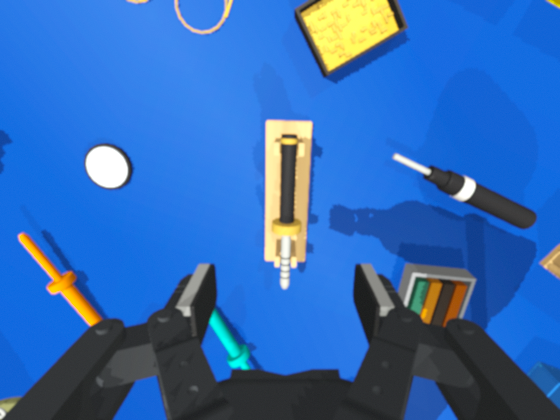

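Run:
```python
from h import *
np.set_printoptions(precision=1,suppress=True)
c=load("w8");T=c["T"];h=cv2.cvtColor(c["image"],cv2.COLOR_RGB2HSV)
m=(h[150:218,270:308,2]<70);ys,xs=np.nonzero(m);f=np.polyfit(ys+150,xs+270,1)
print("handle mid col at rows",[np.polyval(f,r) for r in (150,188,215)], "width",m.sum(1)[::10])
b=cents(c,(12,100,90),(30,255,255),(270,215,305,245));print(b)
p=plane(c,[(284.5,287),(286.5,229),(np.polyval(f,155),155),(np.polyval(f,210),210)],50,T);print(p)
d=p[2]-p[0];print(np.degrees(np.arctan2(d[1],d[0])),np.linalg.norm(p[1]-p[0]));d=p[2]-p[3];print(np.degrees(np.arctan2(d[1],d[0])))
print([int(x) for x in h[218:245,286,0]],[int(x) for x in h[218:245,286,2]])
```

```text
handle mid col at rows [np.float64(288.8857202040183), np.float64(287.8473926288315), np.float64(287.1096335622515)] width [9 7 9 8 8 6 7]
[(np.int32(753), array([288.6, 228.8]), array([270, 215,  35,  30]))]
[[ 479.  -234.    50. ]
 [ 545.6 -207.8   50. ]
 [ 618.7 -178.7   50. ]
 [ 565.5 -200.    50. ]]
21.60525279343074 71.57714516078515
21.882678482152897
[0, 30, 0, 150, 14, 18, 20, 21, 23, 23, 27, 28, 27, 27, 28, 28, 28, 26, 24, 23, 36, 33, 33, 33, 33, 33, 33] [62, 62, 62, 61, 72, 107, 148, 175, 213, 255, 255, 255, 255, 255, 255, 255, 255, 255, 255, 254, 254, 255, 255, 255, 255, 255, 255]
```

Gauge tip at (284,288), collar (286,228), handle end (289,137): axis heading 21.8°, collar face (545.6, -207.8), tip–collar 71.6 mm (true 70). Descending to grip 42 mm behind the collar.

Emit:
play_rows(targets=[0.6, 50, 0, 3, 1.7, 0, 0.4, 0.6, 95, 0, 3, 1.7, 0, 0.4, 0.6, 130, 0, 3, 1.7, 0, 0.4, 0.6, 155, 0, 3, 1.7, 0, 0.4, 0.6, 172, 0, 3, 1.7, 0, 0.4, 0.6, 182, 0, 3, 1.7, 0, 0.4, 0.6, 182, 0, 3, 1.7, 0, 0.4])

```text
clock: 8.1
tcp_pos: [583.6, -191.9, 29.6]
eef_rot: [0.584, 0.396, 0.587, -0.396]
contact_force: [0.5, -0.3, 0.1]
finger_gap: 51.2
```

Run:
```python
from h import *
c=wrist("w9");shift((584.6,-192.2,31),-68.2)
```

```text
tcp [ 584.5 -192.    30.9] yaw -68.2 clk 8.15 F [ 0.2 -0.8  0.4] gap 51.3
shift [-0.1  0.1  0.2] turn [ 0.  -0.1  0. ]
```

View pics/w9.png

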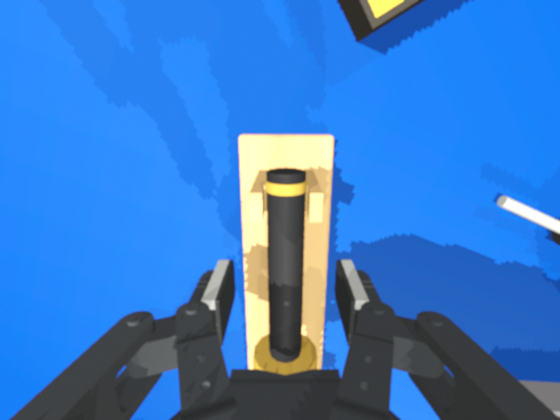

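The handle (col 286) is centred between the fingers (215 to 355). Closing.

Emit:
play_rows(targets=[0, 0, 0, 0, 0, 0, 0, 0, 0, 0, 0, 0, 0, 0, 0, 0, 0, 0, 0, 0, 0, 0, 0, 0, 0, 0, 0, 0, 0, 0, 0, 0, 0, 0, 0], squeeze=90)

```text
clock: 8.65
tcp_pos: [585.0, -192.2, 32.1]
eef_rot: [0.586, 0.396, 0.586, -0.396]
contact_force: [-1.1, 0.8, 6.2]
finger_gap: 13.4
```

Emit:
play_rows(targets=[0, -5, 0, 0, 0, 0, 0, 0, -20, 0, 0, 0, 0, 0, 0, -50, 0, 0, 0, 0, 0, 0, -100, 0, 0, 0, 0, 0, 0, -140, 0, 0, 0, 0, 0, 0, -160, 0, 0, 0, 0, 0, 0, -160, 0, 0, 0, 0, 0])

```text
clock: 9.35
tcp_pos: [586.8, -192.4, 196.7]
eef_rot: [0.588, 0.397, 0.583, -0.395]
contact_force: [-0.1, 0.5, -1.0]
finger_gap: 13.3
```

Run:
```python
from h import *
from plant import capture
for n in ("scene","top"):
    c=capture(n);pickle.dump(c,open(n+"2.pkl","wb"))
shift((584.6,-192.2,200),-68.2)
import cv2
f=lambda x,w,h:cv2.resize(x,(w,h),interpolation=cv2.INTER_CUBIC)
c=wrist("w10")
s=load("scene2");t=load("top2")
im=np.vstack([np.hstack([f(s["image"][150:300,200:350],400,300),f(t["image"][120:240,310:430],400,300)]),np.hstack([f(c["image"],400,300),f(t["image"][180:270,165:255],400,300)])])
cv2.imwrite("pics/crop2.png",im[:,:,::-1])
```

```text
tcp [ 584.7 -192.3  192.4] yaw -68.1 clk 9.45 F [-0.3  0.2 -2.4] gap 13.3
shift [-7.6 -0.  -0.2] turn [ 0.1 -0.  -0. ]
```

View pics/crop2.png

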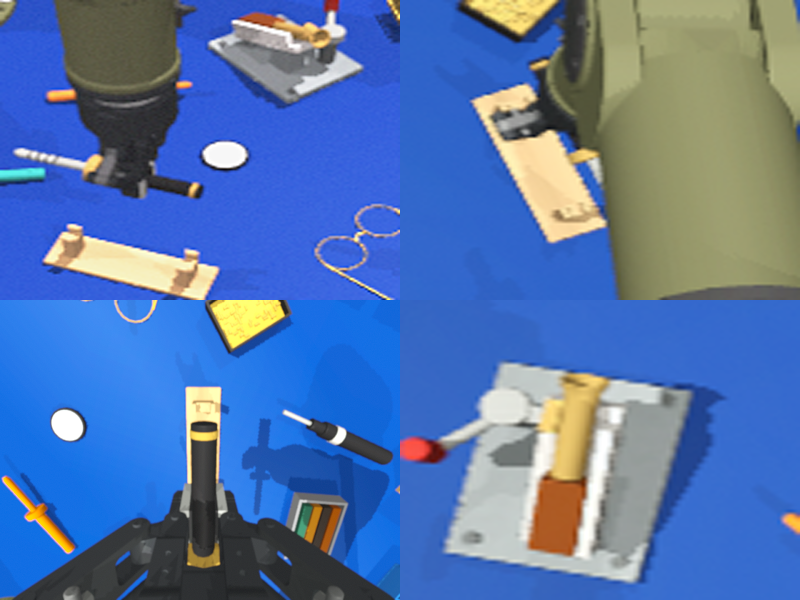

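The gauge is held (gap 13.3 mm) and off the rest. The knob now sits at top pixel ≈ (170,225), i.e. about 125°, locked. Next I check the gauge's tilt in the grip from depth and plan the viewing pose beside the jig.

```bash
cat >> h.py <<'E'
def handle(c):
    """gauge handle in tool frame from wrist depth: line through its near surface"""
    h=cv2.cvtColor(c["image"],cv2.COLOR_RGB2HSV);m=np.zeros(h.shape[:2],bool)
    m[175:330,262:310]=h[175:330,262:310,2]<95
    v,u=np.nonzero(m&(c["depth"]>40)&(c["depth"]<230));M=np.array(c["tool_from_camera"])
    P=rays(c,np.c_[u,v])*c["depth"][v,u][:,None];P=P@M[:3,:3].T+M[:3,3]
    P=P[(np.abs(P[:,2])<9)&(P[:,0]>-34)&(P[:,0]<-15)&(P[:,1]>12)]
    a=np.polyfit(P[:,1],P[:,2],1);q=P[np.abs(P[:,2]-np.polyval(a,P[:,1]))<3];b=np.polyfit(q[:,1],q[:,0],1)
    print("handle pts",len(q),"z=",np.round(a,3),"top x=",np.round(b,3),"y max",np.round(np.percentile(P[:,1],99),1),"scatter",np.round(np.std(q[:,0]-np.polyval(b,q[:,1])),2))
    return a,b
E
python3 - <<'E'
from h import *
c=load("w10");handle(c)
shift((525.6,85,200),-101.3)
E
```

```text
handle pts 1309 z= [ 0.003 -0.028] top x= [-1.0000e-03 -2.6391e+01] y max 56.6 scatter 0.62
tcp [ 584.2 -192.3  191.4] yaw -68.1 clk 9.5 F [ 0.2  0.1 -2.4] gap 13.2
shift [  -8.3   48.8 -279.2] turn [33.2 -0.1  0.1]
```

Emit:
play_rows(targets=[0, -9, 49, -279, 33, 0, 0, 0, -9, 49, -279, 33, 0, 0, 0, -9, 49, -279, 33, 0, 0, 0, -9, 49, -279, 33, 0, 0, 0, -9, 49, -279, 33, 0, 0, 0, -9, 49, -279, 33, 0, 0, 0, -9, 49, -279, 33, 0, 0, 0, -9, 49, -279, 33, 0, 0])

```text
clock: 10.3
tcp_pos: [524.9, 85.3, 199.5]
eef_rot: [-0.449, -0.545, -0.451, 0.547]
contact_force: [-0.3, -1.1, -1.0]
finger_gap: 13.4
```

Emit:
play_rows(targets=[0, 0, 0, 0, 0, 0, 0, 0, 0, 0, 0, 0, 0, 0])

```text
clock: 10.5
tcp_pos: [524.8, 83.6, 198.6]
eef_rot: [-0.448, -0.545, -0.45, 0.548]
contact_force: [-0.2, 0.4, -2.4]
finger_gap: 13.1
```

Run:
```python
from h import *
c=wrist("w11");shift((525.6,85,200),-101.3);handle(c)
m=(504,181,110)
f=lambda x,w,h:cv2.resize(x,(w,h),interpolation=cv2.INTER_CUBIC)
out=[]
for n,w,h in (("w11",100,75),("w1",60,45),("w7",60,45),("top",40,30)):
    d=load(n);p=proj(d,m,d.get("T"))[0];x,y=np.round(p-np.array([w/2,h/2])).astype(int);x=int(np.clip(x,0,559-w));y=int(np.clip(y,0,419-h))
    print(n,p,x,y,400/w);out.append(f(d["image"][y:y+h,x:x+w],400,300))
cv2.imwrite("pics/crop3.png",np.vstack([np.hstack(out[:2]),np.hstack(out[2:])])[:,:,::-1])
```

```text
tcp [525.   83.8 198.8] yaw -101.1 clk 10.55 F [-0.1  0.  -1.1] gap 13.1
shift [-1.2  0.4 -1.3] turn [0.2 0.1 0.3]
handle pts 1320 z= [ 0.006 -0.189] top x= [-2.0000e-03 -2.6408e+01] y max 56.5 scatter 0.61
w11 [175.34823628 258.6253574 ] 125 221 4.0
w1 [349.47498704 260.98099418] 319 238 6.666666666666667
w7 [250.56071596 302.26256039] 221 280 6.666666666666667
top [206.61955725 204.24278296] 187 189 10.0
```

View pics/crop3.png

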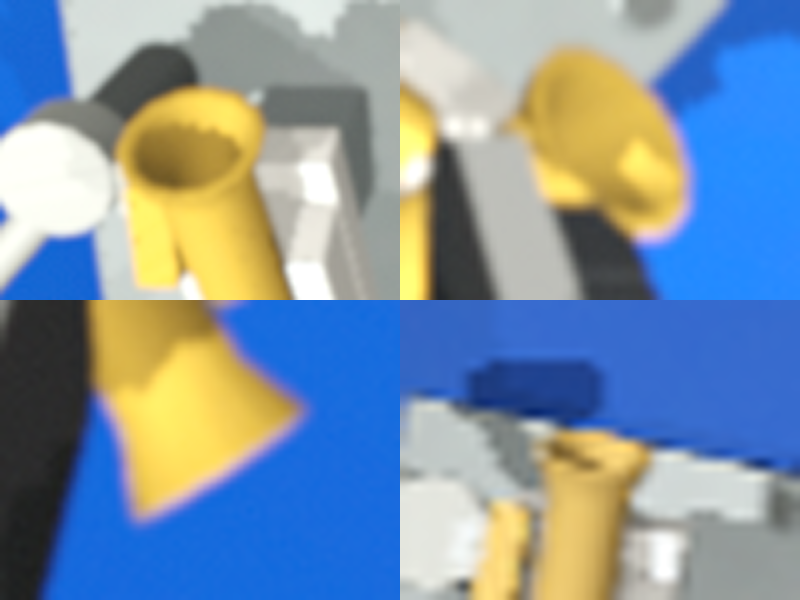

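Panel 1 (w11) shows the mouth rim ellipse centre ≈ (173.0,256.3), w1 ≈ (350.2,259.6), w7 ≈ (254.2,304.5), top ≈ (206.7,204.2), all near the prediction. Triangulating these, and fitting the base's edges for the heading.

Run:
```python
from h import *
np.set_printoptions(precision=2,suppress=True)
L=[("w11",(173,256.3)),("w1",(350.2,259.6)),("w7",(254.2,304.5)),("top",(206.7,204.2))]
A=[];b=[]
for n,u in L:
    c=load(n);B,t=extr(c,c.get("T"));d=(rays(c,u)@B.T)[0];d/=np.linalg.norm(d);Q=np.eye(3)-np.outer(d,d);A.append(Q);b.append(Q@t)
    print(n,plane(c,u,110,c.get("T")))
print("tri",np.linalg.lstsq(np.vstack(A),np.hstack(b),rcond=None)[0])
def edge(c,rows=None,cols=None,T=None,z=12):
    s=cv2.cvtColor(c["image"],cv2.COLOR_RGB2HSV)[...,1].astype(float);P=[]
    for r in rows:
        l=s[r,cols[0]:cols[1]];i=np.nonzero(l<110)[0]
        if len(i)==0 or i[-1]+1>=len(l): continue
        i=i[-1];P.append((cols[0]+i+(110-l[i])/(l[i+1]-l[i]),r))
    p=plane(c,P,z,T)
    for _ in range(3):
        f=np.polyfit(p[:,0],p[:,1],1);e=p[:,1]-np.polyval(f,p[:,0]);p=p[np.abs(e)<max(1.5,1.5*e.std())]
    print(len(p),"heading",np.degrees(np.arctan(f[0])),"y at x=420",np.polyval(f,420),"resid",e.std())
for n in("top","top2"):edge(load(n),range(212,256),(205,245))
# tube axis: mask brass/brown block centre line in top
c=load("top2");h=cv2.cvtColor(c["image"],cv2.COLOR_RGB2HSV)
for nm,rows,z in (("tube",range(213,232),95),("block",range(235,253),70)):
    P=[]
    for r in rows:
        q=h[r,190:222];x=np.nonzero((q[:,0]>3)&(q[:,0]<32)&(q[:,1]>110))[0]
        if nm=="tube":
            x=x[x>7]
        if len(x)>3:P.append((190+(x[0]+x[-1])/2,r,len(x)))
    P=np.array(P);print(nm,P[::4])
# collar / bench: expected base edge for heading a: y=-48
for a in (-10,-11.3,-12.5):
    ex=np.array([np.cos(np.radians(a)),np.sin(np.radians(a))]);ey=np.array([-ex[1],ex[0]]);o=np.array([504,181]);p=o-48*ey;print(a,"y@420",p[1]+(420-p[0])*ex[1]/ex[0])
```

```text
w11 [[506.45 182.27 110.  ]]
w1 [[505.58 181.1  110.  ]]
w7 [[508.4  181.48 110.  ]]
top [[504.11 180.8  110.  ]]
tri [506.17 181.59 110.91]
44 heading -12.009644491185188 y at x=420 149.75395356150847 resid 0.22833580784694688
44 heading -12.004389799966436 y at x=420 149.7529805256716 resid 0.2285685646110441
tube [[203.  213.   11. ]
 [202.5 217.   10. ]
 [204.  221.    7. ]
 [203.  225.    7. ]
 [203.  229.    7. ]]
block [[201.  235.   11. ]
 [201.  239.   11. ]
 [200.  243.   11. ]
 [199.5 247.   10. ]
 [199.  251.   11. ]]
-10 y@420 147.0709890089953
-11.3 y@420 148.83596532161235
-12.5 y@420 150.4569349749105
```

```bash
cat >> h.py <<'E'
a,e=np.radians(-12.),np.radians(25.)
ex=np.array([np.cos(a),np.sin(a),0]);zz=np.array([0,0,1.])
U=np.cos(e)*ex+np.sin(e)*zz;X=np.sin(e)*ex-np.cos(e)*zz;RT=np.c_[X,U,np.cross(X,U)]
MOUTH=np.array([505.8,181.6,110.5])
def ins(s,off=(0,0)): # TCP for collar s mm out of the mouth
    return MOUTH+U*(s+42.3)+18.5*X
E
python3 - <<'E'
from h import *
print(ins(170),ins(85))
shift(ins(170),Rt=RT)
E
```

```text
[701.65212799 139.97034508 183.45516291] [626.29939105 155.98706375 147.53261066]
tcp [525.   83.8 198.8] yaw -101.1 clk 10.55 F [-0.1  0.  -1.1] gap 13.1
shift [ 14.5 162.6 -89.3] turn [ 0.9 -0.1 25.3]
```

Emit:
play_rows(targets=[0, 0, 50, 0, 1, 0, 5, 0, 0, 90, -10, 1, 0, 13, 0, 5, 130, -40, 1, 0, 21, 0, 14, 162, -70, 1, 0, 25, 0, 14, 162, -89, 1, 0, 25, 0, 14, 162, -89, 1, 0, 25, 0, 14, 162, -89, 1, 0, 25, 0, 14, 162, -89, 1, 0, 25])

```text
clock: 11.35
tcp_pos: [701.0, 137.5, 183.9]
eef_rot: [0.551, 0.633, 0.316, -0.443]
contact_force: [0.7, 1.1, -1.4]
finger_gap: 13.5
```

Run:
```python
from h import *
shift(ins(85),Rt=RT)
```

```text
tcp [701.  137.5 183.9] yaw -102.3 clk 11.35 F [ 0.7  1.1 -1.4] gap 13.5
shift [  0.9 -85.   -2.1] turn [-0.3  0.   0.3]
```

Emit:
play_rows(targets=[0, 1, -30, -2, 0, 0, 0.3, 0, 1, -55, -2, 0, 0, 0.3, 0, 1, -75, -2, 0, 0, 0.3, 0, 1, -85, -2, 0, 0, 0.3, 0, 1, -85, -2, 0, 0, 0.3, 0, 1, -85, -2, 0, 0, 0.3])

```text
clock: 11.95
tcp_pos: [627.5, 155.2, 148.3]
eef_rot: [0.552, 0.634, 0.313, -0.441]
contact_force: [-0.5, 0.4, -0.5]
finger_gap: 13.4
```

Run:
```python
from h import *
from plant import capture
np.set_printoptions(precision=1,suppress=True)
shift(ins(85),Rt=RT);shift(ins(0),Rt=RT)
c=wrist("w12");handle(c);s=capture("scene");pickle.dump(s,open("scene3.pkl","wb"))
print("mouth",proj(s,MOUTH),"tip",proj(s,MOUTH+15*U),"collar",proj(s,MOUTH+85*U))
f=lambda x,w,h:cv2.resize(x,(w,h),interpolation=cv2.INTER_CUBIC)
im=np.hstack([f(s["image"][140:200,290:370],480,360),f(c["image"],320,360)]);cv2.imwrite("pics/crop4.png",im[:,:,::-1])
```

```text
tcp [627.5 155.2 148.3] yaw -102.3 clk 11.95 F [-0.5  0.4 -0.5] gap 13.4
shift [ 0.2 -1.6 -0.5] turn [-0.3  0.  -0.1]
tcp [627.5 155.2 148.3] yaw -102.3 clk 11.95 F [-0.5  0.4 -0.5] gap 13.4
shift [  0.  -86.6  -0. ] turn [-0.3  0.  -0.1]
handle pts 1343 z= [ 0.  -0.1] top x= [ -0.  -26.3] y max 56.9 scatter 0.62
mouth [[319.9 168.1]] tip [[323.1 169.1]] collar [[338.8 174. ]]
```

View pics/crop4.png

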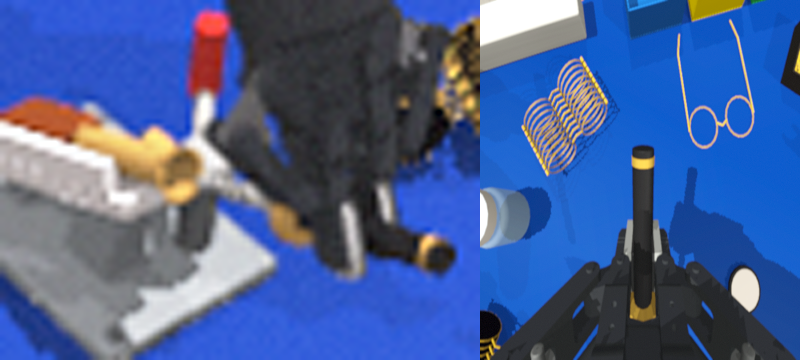

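The scene crop shows the rod in line with the mouth (mouth ≈ (320.3,168.7), predicted (319.9,168.1); rod at (327.5,170), predicted 170.5). Inserting in stages, watching the force.

Emit:
play_rows(targets=[0, 0, -8, 0, -0.3, 0, 0, 0, 0, -16, 0, -0.3, 0, 0, 0, 0, -23, 0, -0.3, 0, 0, 0, 0, -29, 0, -0.3, 0, 0, 0, 0, -34, 0, -0.3, 0, 0, 0, 0, -38, 0, -0.3, 0, 0, 0, 0, -38, 0, -0.3, 0, 0])

```text
clock: 12.75
tcp_pos: [593.5, 163.1, 131.9]
eef_rot: [0.554, 0.633, 0.315, -0.44]
contact_force: [0.0, -0.3, -0.9]
finger_gap: 13.3
```

Run:
```python
from h import *
from plant import read_state
s=read_state();W=R.from_quat(np.roll(s["eef_rot"],-1)).as_matrix();print("F tool",np.round(W.T@s["contact_force"],1),"M",np.round(s["wrist_torque"],2))
shift(ins(0),Rt=RT);c=wrist("w13");handle(c)
```

```text
F tool [ 0.9 -0.3  0.3] M [0.13 0.55 0.01]
tcp [593.5 163.1 131.9] yaw -102.0 clk 12.75 F [ 0.  -0.3 -0.9] gap 13.3
shift [ -0.1 -47.9   0.1] turn [ 0.   0.  -0.1]
handle pts 1230 z= [-0.006 -0.021] top x= [-1.0000e-03 -2.6262e+01] y max 57.0 scatter 0.63
```

Emit:
play_rows(targets=[0, 0, -8, 0, 0, 0, 0, 0, 0, -15, 0, 0, 0, 0, 0, 0, -22, 0, 0, 0, 0, 0, 0, -29, 0, 0, 0, 0, 0, 0, -35, 0, 0, 0, 0, 0, 0, -40, 0, 0, 0, 0, 0, 0, -40, 0, 0, 0, 0])

```text
clock: 13.5
tcp_pos: [558.0, 170.8, 114.8]
eef_rot: [0.554, 0.633, 0.315, -0.44]
contact_force: [-0.4, 0.1, -1.9]
finger_gap: 13.5
```

Run:
```python
from h import *
from plant import read_state
s=read_state();W=R.from_quat(np.roll(s["eef_rot"],-1)).as_matrix();print("F tool",np.round(W.T@s["contact_force"],1),"M",np.round(s["wrist_torque"],2))
shift(ins(0),Rt=RT);c=wrist("w14");handle(c)
```

```text
F tool [ 1.5 -1.2 -0.1] M [ 0.13  0.47 -0.07]
tcp [558.  170.8 114.8] yaw -102.0 clk 13.5 F [-0.4  0.1 -1.9] gap 13.5
shift [-0.1 -7.8  0.2] turn [ 0.   0.  -0.1]
handle pts 1158 z= [-0.015  0.129] top x= [ 2.0000e-03 -2.6401e+01] y max 56.9 scatter 0.62
```

Smooth. Pushing the last ~8 mm to contact.

Emit:
play_rows(targets=[0, 0, -4, 0, 0, 0, 0, 0, 0, -7, 0, 0, 0, 0, 0, 0, -9, 0, 0, 0, 0, 0, 0, -10.5, 0, 0, 0, 0, 0, 0, -10.5, 0, 0, 0, 0, 0, 0, -10.5, 0, 0, 0, 0])

```text
clock: 14.15
tcp_pos: [553.0, 171.9, 112.9]
eef_rot: [0.554, 0.635, 0.313, -0.438]
contact_force: [11.5, -4.4, 0.4]
finger_gap: 13.5
```

Run:
```python
from h import *
from plant import read_state
s=read_state();W=R.from_quat(np.roll(s["eef_rot"],-1)).as_matrix();print("F tool",np.round(W.T@s["contact_force"],1),"M",np.round(s["wrist_torque"],2))
shift(ins(0),Rt=RT);c=wrist("w15");handle(c)
```

```text
F tool [ 4.9 11.2  1.8] M [-0.69 -1.76 -0.06]
tcp [553.  171.9 112.9] yaw -102.1 clk 14.15 F [11.5 -4.4  0.4] gap 13.5
shift [ 0.3 -2.4  0.3] turn [-0.2 -0.  -0.4]
handle pts 1152 z= [-0.019  0.221] top x= [-2.0000e-03 -2.6321e+01] y max 57.0 scatter 0.62
```

Emit:
play_rows(targets=[0, 0, -3, 0, 0, 0, 0.4, 0, 0, -5, 0, 0, 0, 0.4, 0, 0, -5, 0, 0, 0, 0.4, 0, 0, -5, 0, 0, 0, 0.4, 0, 0, -5, 0, 0, 0, 0.4])

```text
clock: 14.7
tcp_pos: [553.1, 171.8, 113.4]
eef_rot: [0.556, 0.638, 0.308, -0.435]
contact_force: [13.8, -5.4, 2.8]
finger_gap: 13.0
```

Run:
```python
from h import *
from plant import read_state,capture
s=read_state();W=R.from_quat(np.roll(s["eef_rot"],-1)).as_matrix();print("F tool",np.round(W.T@s["contact_force"],1),"M",np.round(s["wrist_torque"],2))
shift(ins(0),Rt=RT);c=wrist("w16");handle(c);s=capture("scene")
f=lambda x,w,h:cv2.resize(x,(w,h),interpolation=cv2.INTER_CUBIC)
cv2.imwrite("pics/crop5.png",f(s["image"][140:200,290:370],800,600)[:,:,::-1])
```

```text
F tool [ 3.9 14.3  2.3] M [-0.9  -2.25 -0.11]
tcp [553.1 171.8 113.4] yaw -102.3 clk 14.7 F [13.8 -5.4  2.8] gap 13.0
shift [ 0.7 -2.7  0.3] turn [-0.4 -0.1 -1.2]
handle pts 1167 z= [-0.019  0.241] top x= [ 3.0000e-03 -2.6316e+01] y max 57.0 scatter 0.59
```

View pics/crop5.png

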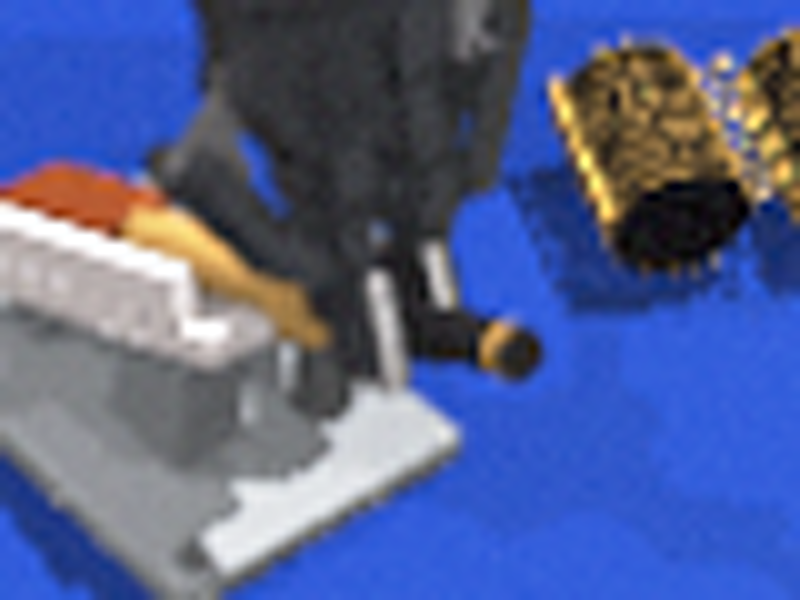

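The collar sits on the mouth. It moved freely up to there, then did not move at all while the force rose from 11 to 14 N axially over about 1 s. Drawing out along the axis.

Emit:
play_rows(targets=[0, 0, 8, 0, 0, 0, -0.5, 0, 0, 20, 0, 0, 0, -1, 0, 0, 35, 0.3, 0, 0, -1, 0, 0.5, 50, 0.3, 0, 0, -1, 0, 1, 68, 0.3, 0, 0, -1, 0, 1, 90, 0.3, 0, 0, -1, 0, 1, 115, 0.3, 0, 0, -1, 0, 1, 125, 0.3, 0, 0, -1])

```text
clock: 15.6
tcp_pos: [665.0, 146.2, 168.9]
eef_rot: [0.552, 0.637, 0.312, -0.439]
contact_force: [-0.9, -0.1, -1.8]
finger_gap: 13.6
```

Run:
```python
from h import *
shift(ins(125),Rt=RT);c=wrist("w17");handle(c)
# final: level, gauge heading g; tip over pad (517,4.2), height 100
for g in (-12,0,10):
    y=np.array([np.cos(np.radians(g)),np.sin(np.radians(g)),0]);P=np.array([517,4.2,100])+112.3*y-[0,0,18.5]
    print(g,P);shift(P,g-90.);shift(P+[0,0,90],g-90.)
```

```text
tcp [665.  146.2 168.9] yaw -102.4 clk 15.6 F [-0.9 -0.1 -1.8] gap 13.6
shift [ 2.5 -5.2 -1.5] turn [-0.5 -0.1 -0.4]
handle pts 1316 z= [ 0.    -0.245] top x= [ -0.    -26.263] y max 56.9 scatter 0.62
-12 [626.84597556 -19.14848288  81.5       ]
tcp [665.5 145.9 169.2] yaw -102.4 clk 15.65 F [ 2.6 -0.3  0.4] gap 13.3
shift [ 77.4 -39.2 170. ] turn [ -0.5  -0.2 -25.4]
tcp [665.5 145.9 169.2] yaw -102.4 clk 15.65 F [ 2.6 -0.3  0.4] gap 13.3
shift [ -3.9  -0.6 169.5] turn [ -0.5  -0.2 -25.4]
0 [629.3   4.2  81.5]
tcp [665.5 145.9 169.2] yaw -102.4 clk 15.65 F [ 2.6 -0.3  0.4] gap 13.3
shift [ 76.4 -41.7 146.7] turn [-12.3   2.4 -25.3]
tcp [665.5 145.9 169.2] yaw -102.4 clk 15.65 F [ 2.6 -0.3  0.4] gap 13.3
shift [ -4.9  -3.1 146.2] turn [-12.3   2.4 -25.3]
10 [627.59391066  23.70069035  81.5       ]
tcp [665.5 145.9 169.2] yaw -102.4 clk 15.65 F [ 2.6 -0.3  0.4] gap 13.3
shift [ 74. -47. 128.] turn [-22.1   4.7 -25.1]
tcp [665.5 145.9 169.2] yaw -102.4 clk 15.65 F [ 2.6 -0.3  0.4] gap 13.3
shift [ -7.3  -8.4 127.5] turn [-22.1   4.7 -25.1]
```

Emit:
play_rows(targets=[0, -4, 5, 40, 0, 0, -5, 0, -4, 0, 80, 0, 0, -12, 0, -4, 0, 125, -0.5, 0, -20, 0, -4, 0, 155, -0.5, 0, -25.4, 0, -4, 0, 169.5, -0.5, 0, -25.4, 0, -4, 0, 169.5, -0.5, 0, -25.4, 0, -4, 0, 169.5, -0.5, 0, -25.4])

```text
clock: 16.35
tcp_pos: [626.5, -17.3, 171.3]
eef_rot: [0.445, 0.55, 0.447, -0.548]
contact_force: [-0.3, 0.8, -0.4]
finger_gap: 13.0
```

Run:
```python
from h import *
from plant import capture
np.set_printoptions(precision=1,suppress=True)
shift((626.8,-19.1,81.5),-102.)
t=capture("top");c=wrist("w18");handle(c)
h=cv2.cvtColor(t["image"],cv2.COLOR_RGB2HSV)
for k in cents(t,(0,120,60),(8,255,255),(150,180,215,240)):print("knob",k[:2],plane(t,k[1],115))
print("tip pred px",proj(t,(517,4,190)))
```

```text
tcp [626.5 -17.3 171.3] yaw -101.9 clk 16.35 F [-0.3  0.8 -0.4] gap 13.0
shift [89.8  0.7  2.1] turn [ 0.1 -0.2  0. ]
handle pts 1315 z= [ 0.  -0.1] top x= [ -0.  -26.3] y max 56.5 scatter 0.61
knob (np.int32(48), array([169.8, 224.7])) [[452.3 272.6 115. ]]
tip pred px [[276.1 195.6]]
```

Emit:
play_rows(targets=[0, 35, 0.5, 1.5, 0, 0, 0, 0, 65, 0.5, 1.5, 0, 0, 0, 0, 82, 0.5, 1.5, 0, 0, 0, 0, 88, 0.5, 1.5, 0, 0, 0, 0, 88, 0.5, 1.5, 0, 0, 0, 0, 88, 0.5, 1.5, 0, 0, 0, 0, 88, 0.5, 1.5, 0, 0, 0, 0, 88, 0.5, 1.5, 0, 0, 0])

```text
clock: 17.25
tcp_pos: [627.7, -17.2, 84.9]
eef_rot: [0.446, 0.55, 0.447, -0.547]
contact_force: [-0.0, 0.1, -2.5]
finger_gap: 13.5
```

Run:
```python
from h import *
from plant import capture,read_state
shift((626.8,-19.1,81.5),-102.);print(np.round(read_state()["qd"],3))
t=capture("top");s=capture("scene");c=wrist("w19");handle(c)
tp=(517,4.2,100);print("top tip",proj(t,tp),"pad",proj(t,(517,4.2,6)),"scene tip",proj(s,tp),"pad",proj(s,(517,4.2,6)))
f=lambda x,w,h:cv2.resize(x,(w,h),interpolation=cv2.INTER_CUBIC)
im=np.hstack([f(t["image"][165:240,160:300],400,400*75//140),f(s["image"][170:245,240:380],400,400*75//140)]);cv2.imwrite("pics/crop6.png",im[:,:,::-1])
```

```text
tcp [627.7 -17.2  84.9] yaw -101.7 clk 17.25 F [-0.   0.1 -2.5] gap 13.5
shift [ 3.4 -0.5  2.1] turn [ 0.3 -0.3 -0.1]
[ 0.003  0.003  0.002  0.003  0.001 -0.    -0.001]
handle pts 1295 z= [ 0.008 -0.345] top x= [-2.0000e-03 -2.6345e+01] y max 56.5 scatter 0.61
top tip [[276.75143821 199.28894021]] pad [[277.45476452 202.58024032]] scene tip [[284.48761456 205.93831715]] pad [[284.0841078  226.48404521]]
```

View pics/crop6.png

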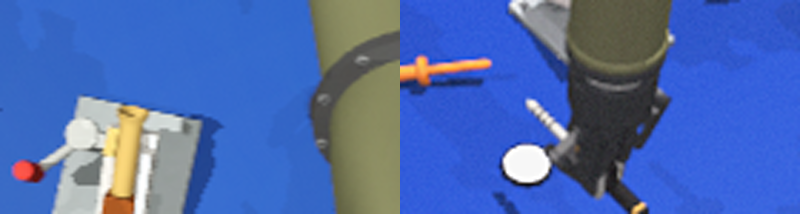

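The tip shows at scene pixel (285.1,206.0), predicted (284.5,205.9) for 100 mm straight above the pad (pad at (284,227)). The lever is still locked. A short hold, then hand in.

Emit:
play_rows(targets=[0, 0, 0, 0, 0, 0, 0, 0, 0, 0, 0, 0, 0, 0, 0, 0, 0, 0, 0, 0, 0])

```text
clock: 17.7
tcp_pos: [627.4, -17.4, 84.4]
eef_rot: [0.445, 0.55, 0.447, -0.547]
contact_force: [0.4, -0.3, -1.0]
finger_gap: 13.7
```

Run:
```python
from h import *
from plant import read_state,sign_off
shift((626.8,-19.1,81.5),-102.);print(np.abs(read_state()["qd"]).max());print(sign_off())
```

```text
tcp [627.4 -17.4  84.4] yaw -101.7 clk 17.7 F [ 0.4 -0.3 -1. ] gap 13.7
shift [ 2.9 -0.2  1.8] turn [ 0.3 -0.3 -0.1]
0.0019838009071059303
the job is handed in; nothing more can be done
None
```

The job is handed in at 17.7 s on the robot's clock; hand-in gave no verdict. I swung the lever to its stop, pushed the gauge into the tube and held it there, and drew it out. It is now held level over the pad.

- **Lever:** it turned about 91° and then stopped against roughly 20 N with no more movement. That is about 1.58 rad plus its unknown starting angle. I take it as locked from the firm stop and from later pictures showing the knob staying put; the joint value itself could not be read.
- **Gauge in the tube:** it slid in with almost no force. It then stopped, while the force along the tube rose from 11 to 14 N over about 1 s. My estimate of the mouth put the collar 2 to 3 mm short at that point. That is within camera accuracy, and the hard stop and the picture both say the collar was seated, but I did not measure the 3 mm limit directly.
- **Final pose:**
  - The tip is at about 103 mm height, and my estimate puts it within about 3 mm of the pad's centre.
  - The gauge is level within about 0.01 rad and nearly motionless.
  - The last scene picture put the tip within 1 pixel of where it should be.
- **Small disagreements:**
  - The fingers read 13 mm on the 16 mm handle throughout, although the hold stayed firm.
  - The cameras differed by up to about 4 mm on the mouth's position.
- **Bystanders:** none were seen to move in the pictures I viewed. I did not measure their positions.

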